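# Tip the carton back and get the lifting blade under it

### The job

The tablet carton standing on end right in front of the sloping metal rest needs the lifting blade put under it. Tip it back on its rear bottom edge until it leans on the rest by itself, then slide the flat blade along the counter under its raised front edge, roughly centred and about 20 mm in, and let go of everything, with the blade flat on the counter. Leave the other standing carton alone.

Things in the scene. Friction and masses are not known exactly. Their poses are not given: they have to be found in the camera images.
- carton_center (a point): Centre of the carton to tip: medicine carton stood on end, 35 mm wide, 52 deep, 90 high, ~0.12 kg; its back 3-8 mm in front of the rest's foot. Own y axis: along its height (up at first), z: from back to front (away from the rest), x: across. Centre 45 mm above the counter. Overbalances at about 30 degrees; a light push high on its front face tips it, the rest's foot stops its rear edge.
- carton_front_edge (a point): Middle of that carton's front bottom edge, same axes as carton_center, from which it lies 45 mm down and 26 mm to the front. When the carton leans on the rest this edge is about 33 mm above the counter and about 40 mm in front of the rest's foot.
- rest_foot (a point): Sloping rest: folded aluminium sheet stand, 100 mm wide, fixed to the counter. This point is the middle of the foot of its slope, on the counter. Own z axis up, x from the carton back towards the rest, y across. The slope leans back 40 degrees from upright and ends 73 mm high, 61 mm behind the foot; a low flange reaches 97 mm behind.
- blade_grip (a point): Middle of the grip of the loose lifting blade, 40 mm above the counter. Flat steel blade 60 mm wide, 3 thick, about 0.2 kg, with an upright black grip 16 mm thick (along the blade), 50 wide (across it), from 9 to 63 mm above the counter. Own x axis: along the blade to its tip, z up. The tip is 110 mm ahead of the grip; 15 mm of blade stands behind it.
- blade_tip (a point): Middle of the blade's front edge, half-way through its 3 mm thickness, same axes as blade_grip. With the carton leaning the tip can go in under the front edge by up to about 34 mm before it wedges.
- spare_center (a point): Centre of another carton of the same kind, stood on end on the open counter with no rest behind it; leave it alone. Axes as for carton_center.

How it is judged:
By the outcome, as a careful person would: the job done as asked, in the order asked, and still so for the second after the job is handed in, with the robot touching nothing.
It also fails if it takes over 51 s, if anything falls off the work surface, if the arm or the gripper's body presses on something with over 40 N, if the wrist force passes 120 N, or if a joint passes its speed limit or range.

### The arm

A 6-joint arm with a two-finger parallel gripper is mounted at the origin on a cart in front of the work surface, level with it; the furniture and walls round the work are solid. World frame = base frame: x ahead of the robot, y to its left, z up, the work surface at z = 0. Lengths are in mm, angles in degrees, forces in N, time in s.
With the tool pointing down it reaches from about 350 to 850 mm from the base axis. Payload 8.1 kg.
Tool frame: the origin (TCP) lies midway between the tips of the shut fingers; the grasp point (between the pads) lies grip_depth behind it (grip_depth is the distance from the TCP to the grasp point, in mm); z points along the fingers, y is the line along which they close (so a half turn about z gives the same grasp; the last joint's range is limited). The gripper opens to 85 mm and grips with 20 to 120 N. Pads are 22 mm wide; open, the fingers measure 114 mm over their backs; the gripper's body (76 mm by 85 mm) begins 54 mm behind the grasp point. The pads swing forward as they close: fully open they stand 13 mm farther back than shut.
Start: joints at [70.164, 7.471, 85.268, -0, 87.261, -4.893], TCP at [154.69, 579.721, 231.292] pointing down, gripper open.
Joint ranges: [-169.43, 169.43], [-51.17, 129.36], [1.28, 143.12], [-76.62, 256.62], [0, 156.53], [-152.29, 152.29]. Speed limits (degrees/s): [136.94, 136.94, 159.86, 180, 180, 180].

### API

Orientations are given as [roll, pitch, yaw] about the fixed x, y, z axes, in that order (R = Rz(yaw) Ry(pitch) Rx(roll)).
In Python, from bench import sense, snapshot, hand_in, grip_depth gives the robot as it stands. The module is installed in compiled form; this text tells all that it offers.
- The arm moves only by the tool apply_moves, never from a script. Its argument "series" is text: rows parted by semicolons, each of 5 numbers parted by spaces: the shift along the tool's x, y, z each as a share of 0.3 m, from -1 to 1, then the turn about the tool's z as a share of 2 rad, from -1 to 1, then the gripper's target within -1 to 1 (shut at 1, half-way at 0, fully open at -1). In form: tx ty tz twist gripper; .... A call has 1 to 5 rows; each row shifts and turns the commanded pose from where the row before left it, along the tool's axes as they then stand; what a row does not reach is not made up. A row lasts 1/12 s, in which the tool goes at most 41.7 mm and 7.16 degrees, less where a joint would pass 70% of its speed; a pose out of reach is approached as far as the arm can. A call with a number of a shift or a turn outside -1 to 1 is refused whole. A call with a gripper value outside its range is refused whole. The fingers move at their own pace and stop on an object; "squeeze" is the grip in N (left out, the last holds). Time passes only in rows, so rows that do not move let the fingers close. It gives the time, the measured TCP pose, the force, the opening and the grip force at its end, in the units of the state.
- sense(): the state, without advancing time (a new reading comes with each control period).
- snapshot(name): name is "scene" or "side" or "wrist"; returns a dict with "frame" (400x640x3 uint8, blue, green, red), "depth" (400x640 float32, mm along the optical axis (not along the pixel's ray), 0 where there is no reading), "intrinsics" (3x3 intrinsics, pixels), "extrinsics" (4x4, takes a point from camera to world coordinates); the wrist camera has in their place "tool_from_camera" (4x4, takes a point from camera to tool coordinates, whose origin is the TCP and whose axes are the flange's). Camera axes: x right, y down, z forward; pixel columns grow to the right and rows downward; lengths in mm; the calibration is good to about 2 mm. A picture is of the moment at which its call begins: read the wrist's pose just before it.
- hand_in(): hands the job in; it is judged then, once.
The state is a dict: "time": time; "joint_pos": joint angles; "qd": joint speeds; "joint_efforts": joint torques, N m; "tool_pos": TCP position; "tcp_rot": TCP orientation; "ft_force": force on the tool from outside, world axes, zero at the start; "wrist_torque": the same for the moment, N m; "finger_gap": finger opening in mm; "grip_force": force on a finger pad.
Only numpy, scipy, OpenCV 4.12 (cv2) and the standard library are available. Lean on these libraries where they do the work, as an engineer would, in place of code of your own. Each camera call takes 0.05 s, during which the arm holds its last target. There are 200 camera calls.

## Working session

There is one attempt and no reset: what is moved stays moved. The work goes in short steps, Python scripts to look and compute and a tool call to move; the robot and the scene stay as the last step left them, time stands still between calls to the robot, and variables do not carry over. Pictures are saved under pics/ and viewed, at most 10 in all, crops included, and the job is handed in when it is done.

Besides the shell and the picture viewer there is one more tool, called after "Call:" as a command line: name --argument value ..., lists and objects as JSON in quotes. apply_moves: Moves the arm, as the interface text tells. Its arguments: {"type":"object","properties":{"series":{"type":"string"},"squeeze":{"type":"number"}},"required":["series"]}

```bash
mkdir -p pics; cat > h.py <<'E'
import numpy as np, cv2
from bench import sense, snapshot, hand_in, grip_depth
def cloud(s):
    K=s["intrinsics"];d=s["depth"];v,u=np.mgrid[:d.shape[0],:d.shape[1]]
    P=np.stack([(u-K[0,2])*d/K[0,0],(v-K[1,2])*d/K[1,1],d],-1)
    T=s["extrinsics"]; return P@T[:3,:3].T+T[:3,3]
E
python3 - <<'E'
from h import *
print(sense(), grip_depth)
for n in("scene","side"):
    s=snapshot(n); cv2.imwrite(f"pics/{n}0.png",s["frame"]); np.savez(n+"0.npz",**s)
    print(n,s["extrinsics"].round(2).tolist())
E
```

```text
{'time': 0.0, 'joint_pos': array([ 7.01641371e+01,  7.51506050e+00,  8.53283005e+01, -5.06467138e-05,
        8.72599970e+01, -4.89280370e+00]), 'qd': array([-0.06179229,  0.02964421,  0.01789255, -0.13151767,  0.06962847,
       -0.00791707]), 'joint_efforts': array([ 2.05521996e-03, -5.69403327e+01, -5.00555921e+01, -5.46157150e-05,
        1.48147711e-02, -2.16307552e-05]), 'tool_pos': array([154.51059934, 579.2143604 , 230.25428925]), 'tcp_rot': array([-1.79897014e+02, -8.76518049e-03,  1.65056935e+02]), 'ft_force': array([ 0.13689743, -0.35465138, -0.87752429]), 'wrist_torque': array([ 0.01066178,  0.05839148, -0.01191894]), 'grip_force': 0.0, 'finger_gap': 85.86978640096255} 18.700000000000003
scene [[0.17, -0.63, 0.76, -70.79], [-0.99, -0.11, 0.13, 18.39], [-0.0, -0.77, -0.64, 586.45], [0.0, 0.0, 0.0, 1.0]]
side [[-0.23, 0.71, -0.67, 1216.7], [0.97, 0.18, -0.15, 296.09], [0.01, -0.68, -0.73, 773.28], [0.0, 0.0, 0.0, 1.0]]
```

View pics/scene0.png

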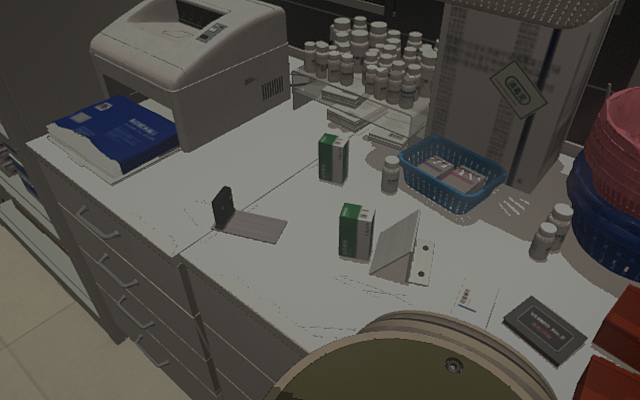

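View pics/side0.png

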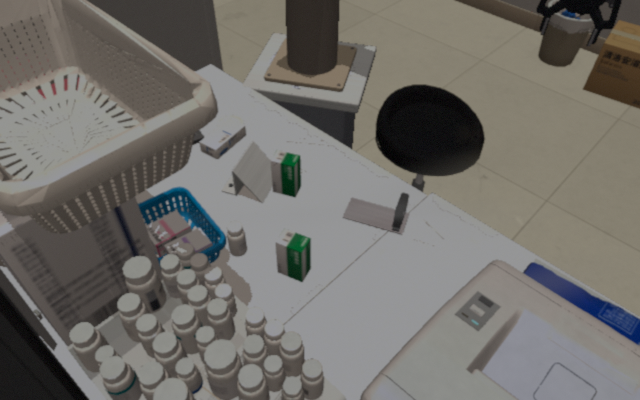

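The scene view shows the target carton at about (355,231), the rest at (398,245), the blade grip at (222,208) with its tip edge near (280,230), and the spare at (333,158). The side view shows the same layout: rest (252,172), carton (287,173), blade (378,212), spare (295,255).

```bash
python3 - <<'E'
from h import *
def rect(P,name):
    (c,sz,a)=cv2.minAreaRect(P[:,:2].astype(np.float32)); b=cv2.boxPoints((c,sz,a))
    print(name,len(P),np.round(c,1),np.round(sz,1),round(a,1),b.round(0).tolist())
W={}
for n in("scene","side"):
    s=dict(np.load(n+"0.npz")); W[n]=(s,cloud(s))
    im=s["frame"]; c=im[140:290,190:450] if n=="scene" else im[120:290,210:440]
    cv2.imwrite(f"pics/{n}c.png",cv2.resize(c,None,fx=3,fy=3,interpolation=cv2.INTER_CUBIC))
def box(n,r): 
    s,P=W[n]; P=P[r[1]:r[3],r[0]:r[2]]; d=s["depth"][r[1]:r[3],r[0]:r[2]]
    return P[d>0]
for n,R in {"scene":dict(blade=(205,180,295,250),carton=(335,198,376,265),spare=(315,130,352,188),rest=(370,205,438,285)),
            "side":dict(blade=(340,185,415,240),carton=(272,148,304,198),spare=(274,228,314,282),rest=(222,142,272,202))}.items():
    for k,r in R.items():
        P=box(n,r); z=P[:,2]; print(n,k,"z pct",np.percentile(z,[1,10,50,90,99]).round(1))
        if k=="blade":
            rect(P[(z>20)],"grip"); Q=P[(z>1.8)&(z<8)]; rect(Q,"plate")
        elif k=="rest":
            Q=P[(z>15)&(z<68)]
            # plane fit, robust
            m=np.ones(len(Q),bool)
            for _ in range(8):
                c=Q[m].mean(0); nn=np.linalg.svd(Q[m]-c)[2][2]; m=abs((Q-c)@nn)<3
            print("plane n",nn.round(3),"c",c.round(1),m.sum()); rect(Q[m],"slope")
            for lo in(10,30,50,65): 
                q=Q[m]; q=q[abs(q[:,2]-lo)<5]; 
                if len(q): print(lo,q.min(0).round(0),q.max(0).round(0))
        else:
            rect(P[z>83],"top"); rect(P[z>8],"all")
E
```

```text
scene blade z pct [-1.8 -0.7  1.1  9.7 63.9]
grip 546 [522.2 308. ] [17.7 53.1] 82.4 [[495.0, 303.0], [547.0, 296.0], [550.0, 313.0], [497.0, 320.0]]
plate 1801 [552.7 281.2] [194.  187.5] 9.7 [[441.0, 357.0], [473.0, 172.0], [664.0, 205.0], [633.0, 390.0]]
scene carton z pct [-1.9 -0.6 31.9 90.  91.6]
top 581 [487.9  64.9] [52.2 37.4] 86.3 [[468.0, 40.0], [505.0, 38.0], [508.0, 90.0], [471.0, 92.0]]
all 1700 [485.9  57.8] [69.8 43.2] 76.5 [[457.0, 29.0], [499.0, 19.0], [515.0, 87.0], [473.0, 97.0]]
scene spare z pct [-1.8 -0.4 25.8 89.5 91.3]
top 351 [688.6 135. ] [53.4 39.8] 76.0 [[663.0, 114.0], [701.0, 104.0], [714.0, 156.0], [676.0, 166.0]]
all 1267 [688.5 135.4] [54.1 40.3] 76.3 [[662.0, 114.0], [702.0, 104.0], [714.0, 157.0], [675.0, 166.0]]
scene rest z pct [-2.3 -1.1  2.3 58.5 88.7]
plane n [-0.076 -0.761 -0.644] c [481.3  -1.8  42.3] 1135
slope 1135 [486.7  -1.5] [ 47.7 102.7] 84.9 [[433.0, -21.0], [536.0, -30.0], [540.0, 18.0], [438.0, 27.0]]
30 [437.  -1.  25.] [537.  18.  35.]
50 [435. -17.  45.] [535.   1.  55.]
65 [434. -29.  60.] [533. -12.  68.]
side blade z pct [-1.
[... 351 characters left out ...]
 [510.0, 89.0], [473.0, 92.0]]
all 1110 [489.9  64. ] [53.1 37.9] 85.7 [[469.0, 39.0], [507.0, 36.0], [511.0, 89.0], [473.0, 92.0]]
side spare z pct [-0.9  0.9 39.8 91.8 93.6]
top 570 [689.4 134.3] [53.  37.6] 77.6 [[665.0, 112.0], [702.0, 104.0], [713.0, 156.0], [677.0, 164.0]]
all 1412 [689.7 134. ] [53.5 38. ] 78.7 [[666.0, 112.0], [703.0, 104.0], [714.0, 157.0], [676.0, 164.0]]
side rest z pct [-0.8  1.  12.6 63.8 74.6]
plane n [0.081 0.759 0.646] c [490.3  -3.3  42.5] 1058
slope 1058 [486.2  -2.1] [ 50.3 102.9] 82.7 [[432.0, -21.0], [534.0, -34.0], [540.0, 16.0], [438.0, 29.0]]
30 [437.  -4.  25.] [539.  18.  35.]
50 [433. -20.  45.] [536.   2.  55.]
65 [434. -33.  60.] [535. -11.  68.]
```

View pics/scenec.png

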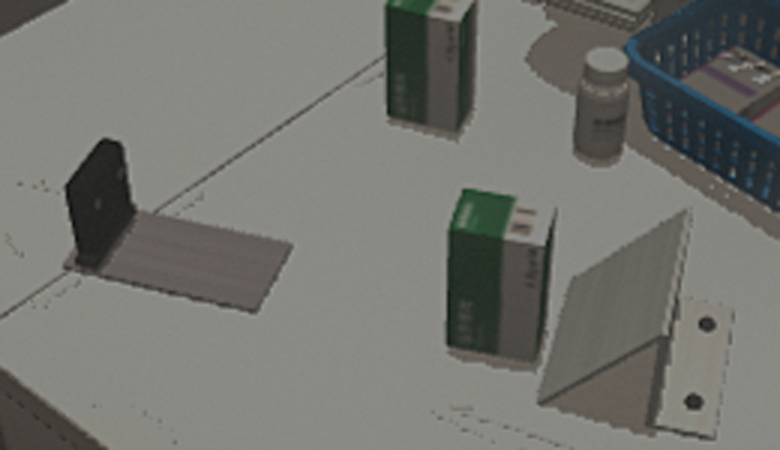

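View pics/sidec.png

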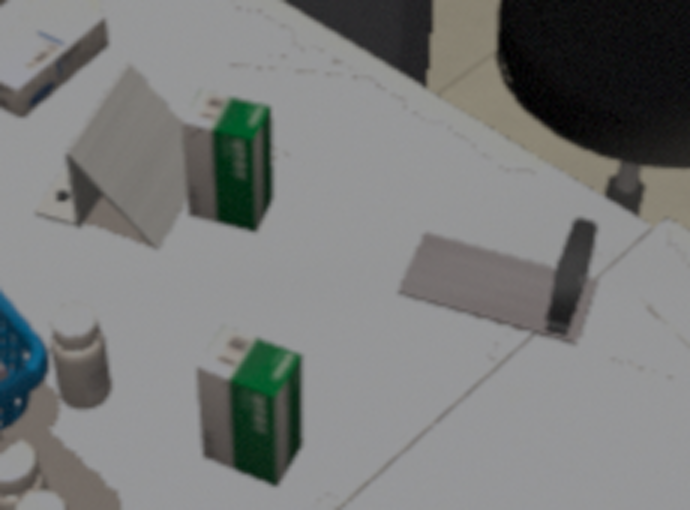

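The enlarged crops agree with the depth fits. Carton centre is about (489,64), front direction (0.075,0.997), and the rest foot about y 33. The blade grip is at (523,308), pointing (-0.143,-0.99), and its tip corners are at scene pixels (286.7,221.7) and (275.7,244).

I'll shut the gripper and move above the space in front of the carton.

Call:
apply_moves --series "0 0 0 -0.0467 1; 0 0 0 -0.0467 1; 0 0 0 0 1; -0.062 -0.07 0 0 1; -0.062 -0.07 0 0 1" --squeeze 30

```text
time: 0.52
tool_pos: [188.1, 534.9, 230.5]
tcp_rot: [-179.9, -0.0, 175.7]
ft_force: [0.6, -0.3, -0.1]
finger_gap: 25.7
grip_force: 0.0
```

Call:
apply_moves --series "-0.062 -0.07 0 0 1; -0.062 -0.07 0 0 1; -0.062 -0.07 0 0 1; -0.062 -0.07 0 0 1; -0.062 -0.07 0 0 1"

```text
time: 0.93
tool_pos: [274.1, 422.2, 231.0]
tcp_rot: [-180.0, -0.0, 175.6]
ft_force: [0.3, 0.8, 0.7]
finger_gap: 0.0
grip_force: 0.0
```

Call:
apply_moves --series "-0.062 -0.07 0 0 1; -0.062 -0.07 0 0 1; -0.062 -0.07 0 0 1; -0.062 -0.07 0 0 1; -0.062 -0.07 0 0 1"

```text
time: 1.35
tool_pos: [359.1, 310.6, 231.1]
tcp_rot: [-180.0, -0.0, 175.6]
ft_force: [1.3, 0.0, 0.2]
finger_gap: -0.3
grip_force: 0.0
```

Call:
apply_moves --series "-0.062 -0.07 0 0 1; -0.062 -0.07 0 0 1; -0.062 -0.07 0 0 1; 0 0 0 0 1; 0 0 0 0 1"

```text
time: 1.77
tool_pos: [410.1, 243.9, 231.0]
tcp_rot: [-180.0, -0.0, 175.4]
ft_force: [-0.2, 0.1, 0.5]
finger_gap: -0.2
grip_force: 0.0
```

```bash
python3 - <<'E'
from h import *
def ray(n,u,v,z):
    s=np.load(n+"0.npz");T=s["extrinsics"];d=T[:3,:3]@np.linalg.inv(s["intrinsics"])@[u,v,1];o=T[:3,3]
    return (o+d*(z-o[2])/d[2]).round(1)
print([ray("scene",*p,3) for p in((286.7,221.7),(275.7,244))],[ray("side",*p,3) for p in((352.3,198),(343.3,217))])
E
```

```text
[array([537.8, 197.3,   3. ]), array([479.2, 202.8,   3. ])] [array([481.6, 206.3,   3. ]), array([538.6, 198.4,   3. ])]
```

Call:
apply_moves --series "-0.061 -0.072 0 0 1; -0.061 -0.072 0 0 1; -0.061 -0.072 0 0 1; -0.061 -0.072 0 0 1; -0.061 -0.072 0 0 1"

```text
time: 2.18
tool_pos: [493.0, 130.7, 231.2]
tcp_rot: [180.0, -0.0, 175.7]
ft_force: [0.8, -0.1, 0.1]
finger_gap: 0.2
grip_force: 0.0
```

Call:
apply_moves --series "0 0 0.09 0 1; 0 0 0.09 0 1; 0 0 0.09 0 1; 0 0 0.09 0 1; 0 0 0.09 0 1"

```text
time: 2.6
tool_pos: [492.3, 131.7, 95.0]
tcp_rot: [180.0, -0.0, 175.7]
ft_force: [0.4, 0.2, 1.2]
finger_gap: 0.2
grip_force: 0.0
```

Call:
apply_moves --series "0 0 0.07 0 1; 0 0 0 0 1; 0 0 0 0 1"

```text
time: 2.85
tool_pos: [491.3, 131.3, 74.3]
tcp_rot: [-180.0, -0.2, 175.8]
ft_force: [0.4, 0.7, 0.3]
finger_gap: -0.1
grip_force: 0.0
```

```bash
python3 - <<'E'
from h import *
print(sense()["tool_pos"])
a,b=snapshot("scene"),snapshot("side")
c=lambda s,y0,y1,x0,x1: cv2.resize(s["frame"][y0:y1,x0:x1],(400,400))
cv2.imwrite("pics/p1.png",np.hstack([c(a,130,290,300,460),c(b,80,240,210,370)]))
E
```

```text
[491.2751445  131.26316697  74.26088534]
```

View pics/p1.png

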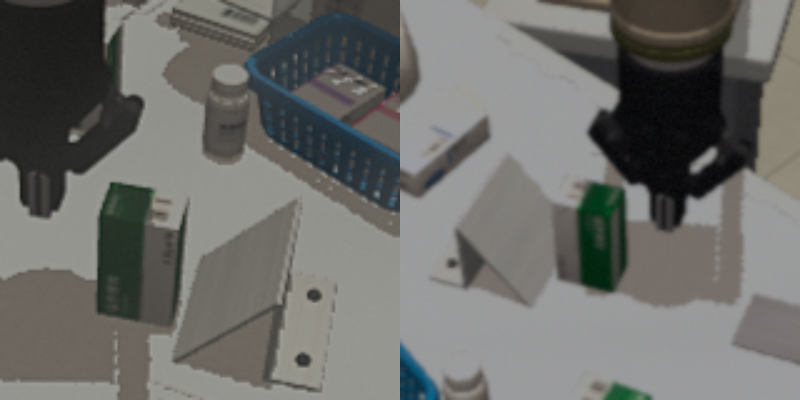

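The picture shows the shut fingers clear of the green front face, with the knuckles above the carton top. I'll rise slightly, then push slowly.

Call:
apply_moves --series "0 -0.02 -0.02 0 1; 0 -0.02 0 0 1; 0 -0.02 0 0 1; 0 -0.02 0 0 1; 0 -0.017 0 0 1"

```text
time: 3.37
tool_pos: [491.3, 100.9, 82.2]
tcp_rot: [180.0, 0.1, 175.7]
ft_force: [0.5, 9.2, 17.3]
finger_gap: -0.1
grip_force: 7.9
```

Call:
apply_moves --series "0 -0.015 0 0 1; 0 -0.015 0 0 1; 0 -0.015 0 0 1; 0 -0.015 0 0 1; 0 -0.015 0 0 1"

```text
time: 3.78
tool_pos: [488.6, 78.4, 80.9]
tcp_rot: [-180.0, -0.0, 175.7]
ft_force: [-0.5, 0.5, 0.5]
finger_gap: 0.0
grip_force: 0.1
```

Call:
apply_moves --series "0 -0.013 0 0 1; 0 -0.013 0 0 1; 0 -0.013 0 0 1; 0 0 0 0 1; 0 0 0 0 1"

```text
time: 4.2
tool_pos: [488.2, 67.2, 81.2]
tcp_rot: [180.0, -0.0, 175.7]
ft_force: [-0.8, -0.1, -0.5]
finger_gap: -0.0
grip_force: 0.0
```

```bash
python3 - <<'E'
from h import *
print(sense()["tool_pos"],sense()["ft_force"])
a,b=snapshot("scene"),snapshot("side")
c=lambda s,y0,y1,x0,x1: cv2.resize(s["frame"][y0:y1,x0:x1],(400,400))
cv2.imwrite("pics/p2.png",np.hstack([c(a,130,290,300,460),c(b,80,240,210,370)]))
E
```

```text
[488.16037049  67.16473075  81.21188242] [-0.83472275 -0.11999135 -0.48414534]
```

View pics/p2.png

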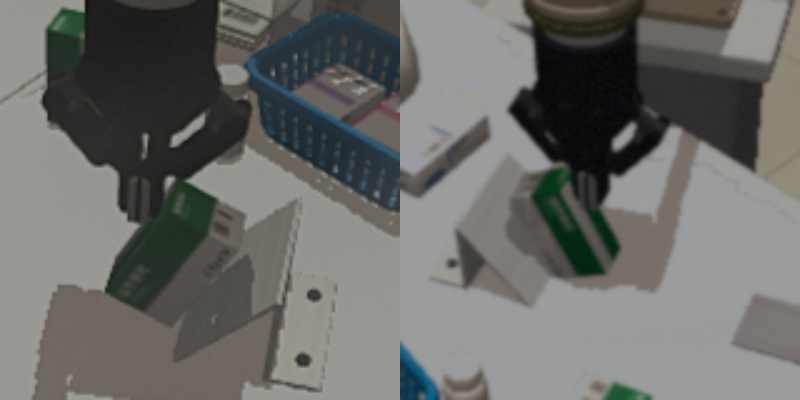

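The carton is tilted and looks close to the slope, with the fingers beside its front face. I'll measure the tilt.

```bash
cat >> h.py <<'E'
def tilt():
    for n in("scene","side"):
        s=snapshot(n);P=cloud(s).reshape(-1,3);C=s["frame"].reshape(-1,3).astype(int)
        g=(C[:,1]>C[:,2]+20)&(C[:,1]>C[:,0]+8)&(s["depth"].ravel()>0)
        g&=(abs(P[:,0]-487)<45)&(P[:,1]>-40)&(P[:,1]<110)&(P[:,2]>5)
        Q=P[g]; print(n,len(Q),"min",np.percentile(Q,1,axis=0).round(1),"max",np.percentile(Q,99,axis=0).round(1))
        best=None;r=np.random.default_rng(0)
        for _ in range(400):
            a=Q[r.choice(len(Q),3,False)];v=np.cross(a[1]-a[0],a[2]-a[0])
            if np.linalg.norm(v)<50: continue
            v/=np.linalg.norm(v);m=abs((Q-a[0])@v)<1.5
            if best is None or m.sum()>best.sum(): best=m
        c=Q[best].mean(0);v=np.linalg.svd(Q[best]-c)[2][2]; v*=np.sign(v[2])
        print("  normal",v.round(3),"elev",np.degrees(np.arcsin(v[2])).round(1),"at",c.round(1),best.sum())
E
python3 -c "
from h import *
tilt();print(sense()['time'])"
```

```text
scene 86 min [468.2  27.7  93.5] max [502.2  49.  104.1]
  normal [-0.027 -0.421  0.907] elev 65.1 at [484.5  39.4  99.3] 82
side 479 min [474.2  23.8  20.2] max [507.8  82.9 106.5]
  normal [-0.993  0.116  0.01 ] elev 0.6 at [504.5  50.4  58.9] 247
4.4
```

Tilt is about 25°, so it is still held by the finger. I'll push on.

Call:
apply_moves --series "0 -0.012 0 0 1; 0 -0.012 0 0 1; 0 -0.012 0 0 1; 0 -0.012 0 0 1; 0 -0.01 0 0 1"

```text
time: 4.82
tool_pos: [486.9, 49.5, 81.3]
tcp_rot: [-180.0, 0.0, 175.7]
ft_force: [-0.1, 0.1, -0.1]
finger_gap: 0.2
grip_force: 0.0
```

Call:
apply_moves --series "0 -0.01 0 0 1; 0 0 0 0 1; 0 0 0 0 1"

```text
time: 5.07
tool_pos: [486.7, 46.8, 81.3]
tcp_rot: [180.0, 0.0, 175.7]
ft_force: [0.8, 0.4, -0.3]
finger_gap: 0.1
grip_force: 0.0
```

```bash
python3 -c "
from h import *
tilt();print(sense()['time'],sense()['tool_pos'])"
```

```text
scene 38 min [468.3   4.2  90.4] max [498.3  18.7 102.2]
  normal [-0.072 -0.643  0.763] elev 49.7 at [485.6  13.1  98.1] 36
side 497 min [470.8  -2.2  26.3] max [506.9  73.5 102.6]
  normal [-0.993  0.12   0.003] elev 0.2 at [502.7  33.   58.7] 224
5.1667 [486.73743924  47.01773571  81.32406614]
```

Tilt is now 40° with no force on the tool, so the carton is leaning on the rest. I'll back off and go to the blade grip.

Call:
apply_moves --series "0 0.02 0 0 1; 0 0.06 0 0 1; 0 0.06 0 0 1; 0 0.06 0 0 1; 0 0 -0.1 0 1"

```text
time: 5.58
tool_pos: [486.8, 109.4, 105.7]
tcp_rot: [-180.0, -0.6, 175.9]
ft_force: [-0.0, -0.1, -1.6]
finger_gap: -0.1
grip_force: 0.0
```

Call:
apply_moves --series "0 0 -0.1 0 1; 0 0 -0.06 0 1; 0 0 0 0.028 -1; -0.017 0.08 0 0 -1; -0.016 0.1 0 0 -1"

```text
time: 6.0
tool_pos: [508.6, 159.0, 160.2]
tcp_rot: [180.0, 0.1, 172.4]
ft_force: [0.1, -1.4, -0.7]
finger_gap: 36.0
grip_force: 0.0
```

Call:
apply_moves --series "0 0.1 0 0 -1; 0 0.1 0 0 -1; 0 0.1 0 0 -1; 0 0.1 0 0 -1; 0 0.1 0 0 -1"

```text
time: 6.42
tool_pos: [527.1, 310.0, 159.1]
tcp_rot: [180.0, -0.0, 172.6]
ft_force: [1.5, -0.7, 0.4]
finger_gap: 85.5
grip_force: 0.0
```

Call:
apply_moves --series "0 0 0 0 -1; 0 0 0 0 -1; 0 0 0 0 -1"

```text
time: 6.67
tool_pos: [526.9, 308.1, 158.9]
tcp_rot: [-180.0, -0.0, 172.6]
ft_force: [-0.1, -0.9, -0.1]
finger_gap: 85.4
grip_force: 0.0
```

```bash
python3 - <<'E'
from h import *
tilt()
st=sense(); s=snapshot("wrist"); T=np.eye(4)
from scipy.spatial.transform import Rotation as R
T[:3,:3]=R.from_euler("xyz",st["tcp_rot"],degrees=True).as_matrix();T[:3,3]=st["tool_pos"]
s["extrinsics"]=T@s["tool_from_camera"]; P=cloud(s)[s["depth"]>0]
print(st["tool_pos"],st["tcp_rot"],s["extrinsics"].round(2).tolist())
g=P[(P[:,2]>25)&(P[:,2]<75)&(abs(P[:,0]-523)<60)&(abs(P[:,1]-308)<60)]
print(len(g))
if len(g)>20: print(cv2.minAreaRect(g[:,:2].astype(np.float32)),np.percentile(g[:,2],[5,95]))
cv2.imwrite("pics/w1.png",s["frame"]); np.savez("w1.npz",**s)
E
```

```text
scene 381 min [466.7  -2.6  39. ] max [499.3  73.4 101.1]
  normal [0.098 0.723 0.684] elev 43.2 at [480.7  40.5  75.4] 219
side 605 min [468.8  -2.4  27. ] max [506.2  73.9 102.6]
  normal [-0.994  0.108  0.016] elev 0.9 at [502.1  32.1  59.5] 247
[527.28368337 307.18346802 159.18885691] [-1.79974101e+02 -1.14118099e-02  1.72521819e+02] [[0.13, 0.94, 0.32, 445.92], [0.99, -0.12, -0.04, 317.25], [-0.0, 0.32, -0.95, 301.55], [0.0, 0.0, 0.0, 1.0]]
1376
((524.0897827148438, 308.9250793457031), (17.841821670532227, 49.06846237182617), 81.99189758300781) [41.64833324 64.21740485]
```

View pics/w1.png

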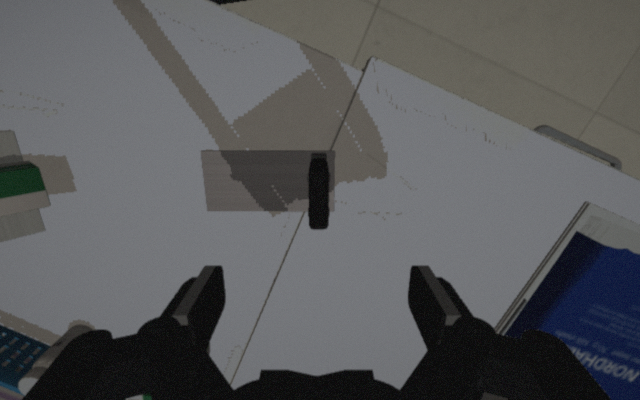

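The wrist view shows the grip at (318,190) midway between the open fingers and square to them. It measures (524,308.6). I'll go down and grasp.

Call:
apply_moves --series "0.011 0.003 0.09 0 -1; 0 0 0.09 0 -1; 0 0 0.09 0 -1; 0 0 0.09 0 -1; 0 0 0.07 0 -1"

```text
time: 7.23
tool_pos: [523.5, 307.7, 28.2]
tcp_rot: [-179.9, -0.1, 172.5]
ft_force: [0.3, 0.2, -0.6]
finger_gap: 85.5
grip_force: 0.0
```

Call:
apply_moves --series "0 0 0.024 0 -1; 0 0 0 0 -1; 0 0 0 0 0.4; 0 0 0 0 0.4; 0 0 0 0 0.4"

```text
time: 7.65
tool_pos: [525.9, 309.8, 25.4]
tcp_rot: [179.9, 0.2, 172.5]
ft_force: [-0.2, 0.5, -0.0]
finger_gap: 51.9
grip_force: 0.0
```

Call:
apply_moves --series "0 0 0 0 0.7; 0 0 0 0 0.7; 0 0 0 0 1; 0 0 0 0 1; 0 0 0 0 1" --squeeze 25

```text
time: 8.07
tool_pos: [524.8, 309.4, 24.0]
tcp_rot: [180.0, 0.1, 172.6]
ft_force: [-0.9, -0.4, 6.2]
finger_gap: 16.0
grip_force: 28.4
```

The blade is gripped with a 16 mm gap. The raised front edge's mid-point is about (489,73), so the tip should end at (487,53). I'll slide there in two stages.

Call:
apply_moves --series "0 0 0 -0.013 1; 0.009 -0.03 0 0 1; 0.009 -0.04 0 0 1; 0.009 -0.04 0 0 1; 0.009 -0.04 0 0 1"

```text
time: 8.48
tool_pos: [508.8, 265.3, 23.4]
tcp_rot: [179.9, 0.0, 174.0]
ft_force: [0.6, 2.9, 2.0]
finger_gap: 15.9
grip_force: 28.1
```

Call:
apply_moves --series "0 -0.04 0 0 1; 0 -0.04 0 0 1; 0 -0.04 0 0 1; 0 -0.03 0 0 1; 0 0 0 0 1"

```text
time: 8.9
tool_pos: [504.3, 218.5, 23.4]
tcp_rot: [-179.9, 0.0, 174.0]
ft_force: [-1.6, -4.8, 7.8]
finger_gap: 15.4
grip_force: 28.9
```

```bash
cat >> h.py <<'E'
def look(name):
    a,b=snapshot("scene"),snapshot("side")
    c=lambda s,y0,y1,x0,x1: cv2.resize(s["frame"][y0:y1,x0:x1],(400,400),interpolation=cv2.INTER_CUBIC)
    cv2.imwrite(f"pics/{name}.png",np.hstack([c(a,170,290,280,400),c(b,110,230,250,370)]))
E
python3 -c "
from h import *
tilt();look('p3');print(sense()['time'],sense()['tool_pos'],sense()['tcp_rot'],sense()['ft_force'])"
```

```text
scene 411 min [466.1  -2.7  38. ] max [499.1  75.2 101. ]
  normal [0.107 0.723 0.682] elev 43.0 at [480.6  42.8  73.1] 246
side 607 min [468.7  -2.4  26. ] max [506.3  73.6 102.8]
  normal [-0.991  0.127  0.047] elev 2.7 at [502.2  32.1  59.6] 236
9.1 [504.28924427 218.59682761  23.39832741] [-1.79847896e+02 -1.06464504e-02  1.74000583e+02] [-1.51798286 -6.77607313  9.90484179]
```

View pics/p3.png

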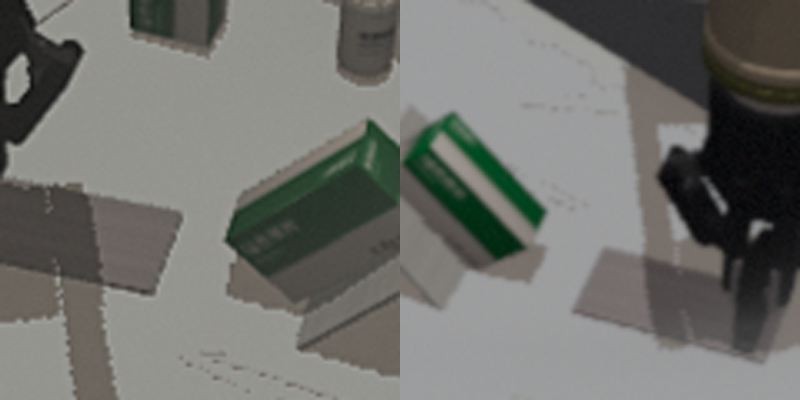

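The blade lies flat and aimed at the gap. Its tip corners in the crop are at scene (183,212)/(153,294) and side (602,248)/(572,313). The carton's raised edge corners are at scene (226,240)/(295,303).

```bash
python3 - <<'E'
from h import *
def ray(n,u,v,z):
    s=np.load(n+"0.npz");T=s["extrinsics"];d=T[:3,:3]@np.linalg.inv(s["intrinsics"])@[u,v,1];o=T[:3,3]
    return (o+d*(z-o[2])/d[2]).round(1)
S=lambda x,y,z:ray("scene",x/3.3333+280,y/3.3333+170,z)
D=lambda x,y,z:ray("side",(x-400)/3.3333+250,y/3.3333+110,z)
print("tip",S(183,212,3),S(153,292,3),D(602,248,3),D(572,312,3))
print("edge",S(227,240,33),S(296,303,33),D(547,213,33),D(495,260,33))
E
```

```text
tip [522.  105.7   3. ] [462.5 111.6   3. ] [463.6 111.3   3. ] [523.1 106.8   3. ]
edge [475.6  76.7  33. ] [439.6  38.7  33. ] [470.8  77.   33. ] [519.2  56.9  33. ]
```

Vision and kinematics agree: the tip is at (492.8,109) and the edge at y about 74. I'll advance 55 mm.

Call:
apply_moves --series "0 -0.03 0 0 1; 0 -0.03 0 0 1; 0 -0.03 0 0 1; 0 -0.03 0 0 1; 0 -0.02 0 0 1"

```text
time: 9.52
tool_pos: [500.0, 178.0, 23.4]
tcp_rot: [180.0, 0.0, 174.0]
ft_force: [0.1, 3.9, 5.9]
finger_gap: 15.9
grip_force: 28.5
```

Call:
apply_moves --series "0 -0.02 0 0 1; 0 -0.015 0 0 1; 0 -0.008 0 0 1; 0 0 0 0 1; 0 0 0 0 1"

```text
time: 9.93
tool_pos: [498.6, 165.0, 23.4]
tcp_rot: [-180.0, 0.0, 174.0]
ft_force: [-0.1, 0.2, 6.4]
finger_gap: 15.5
grip_force: 28.7
```

```bash
python3 -c "
from h import *
tilt();look('p4');print(sense()['time'],sense()['tool_pos'],sense()['tcp_rot'],sense()['ft_force'])"
```

```text
scene 437 min [466.1  -3.2  37.6] max [499.4  75.9 101.2]
  normal [0.09  0.728 0.679] elev 42.8 at [480.1  44.7  71.2] 255
side 612 min [468.5  -3.   26.2] max [507.2  73.6 103.3]
  normal [-0.994  0.108  0.034] elev 1.9 at [502.4  31.4  59.8] 238
10.1333 [498.64688645 165.05189475  23.38994064] [-1.79974259e+02  2.44360885e-02  1.74012485e+02] [-0.54596348  0.1540584   6.8816193 ]
```

View pics/p4.png

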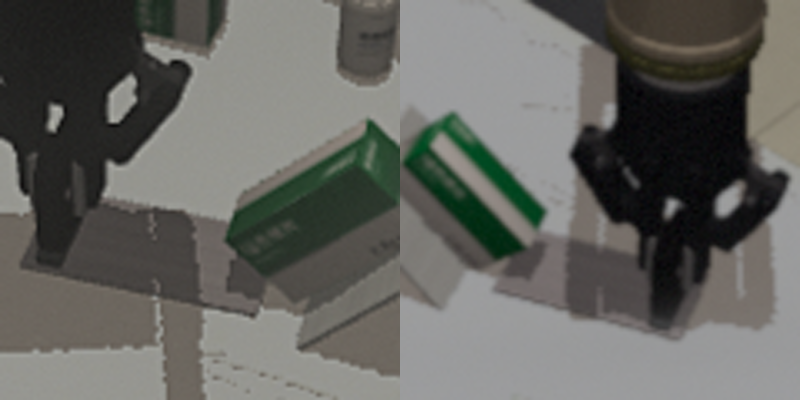

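The blade is under the raised edge and the carton hasn't moved. The tip is about 18 mm in, so I'll nudge 2 mm more, open, then rise.

Call:
apply_moves --series "0 -0.007 0 0 1; 0 0 0 0 1; 0 0 0 0 0.4; 0 0 0 0 0.2; 0 0 0 0 -0.2"

```text
time: 10.55
tool_pos: [497.4, 163.2, 22.3]
tcp_rot: [-179.9, -0.1, 174.0]
ft_force: [0.3, -0.3, -0.4]
finger_gap: 44.8
grip_force: 0.0
```

Call:
apply_moves --series "0 0 0 0 -0.6; 0 0 0 0 -0.6; 0 0 0 0 -0.6; 0 0 -0.02 0 -0.6; 0 0 -0.06 0 -0.6"

```text
time: 10.97
tool_pos: [495.8, 163.5, 44.8]
tcp_rot: [-179.9, -0.3, 174.0]
ft_force: [-0.0, -0.1, -0.7]
finger_gap: 68.3
grip_force: 0.0
```

Call:
apply_moves --series "0 0 -0.1 0 -0.6; 0 0 -0.1 0 -0.6; 0 0 -0.1 0 -0.6; 0 0 -0.1 0 -0.6; 0 0.05 -0.08 0 -0.6"

```text
time: 11.38
tool_pos: [500.4, 177.6, 194.3]
tcp_rot: [-180.0, 0.1, 174.0]
ft_force: [-0.0, -0.1, -0.0]
finger_gap: 68.2
grip_force: 0.0
```

Call:
apply_moves --series "0 0.08 0 0 -0.6; 0 0.08 0 0 -0.6; 0 0.08 0 0 -0.6; 0 0 0 0 -0.6; 0 0 0 0 -0.6"

```text
time: 11.8
tool_pos: [507.1, 251.5, 191.4]
tcp_rot: [-180.0, 0.0, 174.2]
ft_force: [0.1, -0.3, 0.2]
finger_gap: 68.1
grip_force: 0.0
```

```bash
python3 -c "
from h import *
tilt();look('p5');print(sense()['time'],sense()['tool_pos'],sense()['ft_force'])
for n in('scene','side'):
    s=snapshot(n);P=cloud(s)[s['depth']>0]
    g=P[(P[:,2]>25)&(P[:,2]<75)&(abs(P[:,0]-498)<50)&(abs(P[:,1]-162)<40)]
    print(len(g),cv2.minAreaRect(g[:,:2].astype(np.float32)),g[:,2].max())"
```

```text
scene 391 min [465.5  -2.8  38.5] max [499.2  75.4 101.3]
  normal [0.104 0.726 0.68 ] elev 42.8 at [480.8  42.2  73.8] 222
side 613 min [468.8  -1.9  27.2] max [506.8  73.6 102.4]
  normal [-0.992  0.121  0.027] elev 1.6 at [502.5  30.8  61.1] 248
12.0 [507.22231911 249.6954611  191.0689282 ] [-0.41269662 -0.22428272  0.41151892]
443 ((495.68231201171875, 162.14271545410156), (16.426740646362305, 49.83147430419922), 83.28251647949219) 65.48343122935046
303 ((499.2524108886719, 162.0271759033203), (17.720521926879883, 51.39546203613281), 84.84403228759766) 68.05342328914855
```

View pics/p5.png

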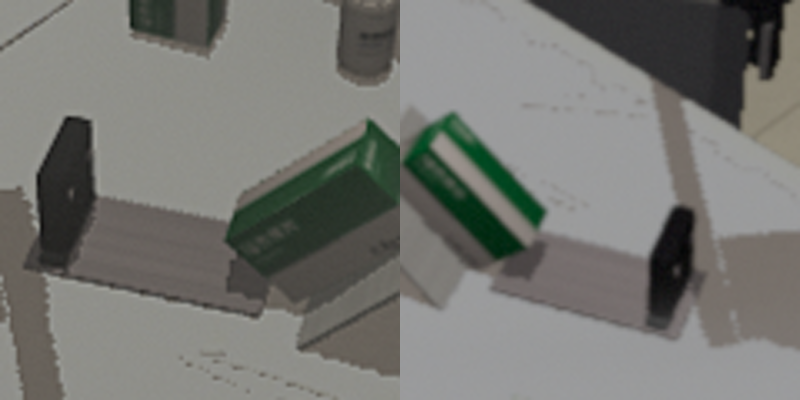

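The blade is flat under the raised edge, about 21 mm in and centred. The carton is leaning, the spare hasn't been touched, and the gripper is clear.

```bash
python3 -c "
from bench import hand_in
print(hand_in())"
```

```text
the job is handed in; nothing more can be done
None
```

The carton leans on the rest by itself at about 40°, the blade lies flat and centred about 21 mm under its front edge, the spare was left alone, and I handed the job in at about 12 s (no verdict came back).

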